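# Press the glue-up block flush on a sloped panel

## Task

Pull the cabinet's drawer all the way out to its stop and leave it open, then take the handled pressing block out of it and set its sole flat on the veneered panel on the tilted stand: centred, its long side level across the slope, and flush with the slope all over. Finish while still holding the block by its handle and pressing it steadily on to the panel with a push of about 15 newtons; do not let go. Do not disturb the other things on the bench.

Things in the scene. Friction and masses are not known exactly. Their poses are not given: they have to be found in the camera images.
- cabinet: low plywood one-drawer cabinet fixed to the bench, 280 mm wide (its y), 98 mm tall. Origin on the bench on its midline, 60 mm behind the front face of the closed drawer. Its -x points out of its front, the way the drawer opens; z up. The carcass reaches from 46 mm ahead of (-x) to 135 mm behind (+x) the origin, so 14 mm of drawer front stand ahead of the carcass
- drawer (a joint): how far the drawer is pulled out, m: 0 shut, 0.120 at its stop. It slides with about 1.5 N of friction and stays where it is left. Inside 236 mm wide, 150 mm long; its floor lies 20 mm and its side rims 75 mm above the bench, its front's top edge 94 mm
- knob (a point): centre of the turned knob's head on the middle of the drawer front, 75 mm above the bench. The head is 32 to 34 mm across and spans from 8 mm behind to 14 mm ahead of this point, which lies 34 mm ahead of the drawer's front face; the neck is 20 mm thick. Axes as the cabinet's. Can be pinched from above with the fingers closing along y
- press_block: wooden pressing block lying in the drawer on its flat sole, handle up: a plate 64 mm (its x) by 100 mm (its y) by 16 mm thick, with an upright handle in the middle of its top 40 mm (x) by 26 mm (y) that rises to 58 mm above the sole. Origin: centre of the sole (underside); z up through the handle. Pinch the handle along y. 0.15 to 0.28 kg. The shut drawer hides it; it slides out with the drawer
- spare_block: plain wooden block without a handle, 60 by 70 by 30 mm, also loose in the drawer; not needed. Origin: centre of its underside
- facing (a point): middle of the top surface of the dark-veneered panel (90 mm up the slope by 130 mm across) fixed on the stand's tilted board. x runs up the slope, y level across it, z is the face's outward normal, leaning to the low edge. Slope 0.2 to 0.6 rad (11 to 34 degrees), low edge towards the robot; point 85 to 112 mm above the bench. Brass pegs round the panel stay 5 mm below its surface
- tilt_board: plywood board of the stand, 150 mm up the slope by 190 mm wide and 18 mm thick, locked rigid at its slope (it does not yield), carrying the veneered panel. Origin on its hinge line at the low edge, 45 mm above the bench; axes as the facing's; the facing's middle lies 70 mm along x and 30 mm along z from it
- wax_tin: closed tin, 56 mm across, 50 mm tall, standing at the back of the cabinet's top; leave alone (origin: centre of its underside)
- mallet: small hammer lying on the bench; leave alone (origin under its middle)
- driver: screwdriver lying on the bench; leave alone (origin under its middle)
- tape: roll of paper tape lying flat, 72 mm across, 24 mm tall; leave alone (origin: centre of its underside)
- bowl: turned dark-wood bowl, 100 mm across, 45 mm tall; leave alone (origin: centre of its underside)
- brush: brush lying on the bench; leave alone (origin under its middle)
- spindle: turned wooden spindle standing upright, 44 mm across, 100 mm tall; leave alone (origin: centre of its underside)

How it is judged:
By the outcome, as a careful person would: the job done as asked, in the order asked, and still so for the second after the job is handed in, while the arm keeps its last pose, push and grip.
It also fails if it takes over 50 s, if anything falls off the work surface, if the arm or the gripper's body presses on something with over 40 N, if the wrist force passes 120 N, or if a joint passes its speed limit or range.

## Robot

A 6-joint arm with a two-finger parallel gripper is mounted at the origin on the work surface. World frame = base frame: x ahead of the robot, y to its left, z up, the work surface at z = 0. Lengths are in m, angles in rad, forces in N, time in s.
With the tool pointing down it reaches from about 0.325 to 0.9 m from the base axis. Payload 6.1 kg.
Tool frame: the origin (TCP) lies midway between the tips of the shut fingers; the grasp point (between the pads) lies 19 mm behind it; z points along the fingers, y is the line along which they close (so a half turn about z gives the same grasp; the last joint's range is limited). The gripper opens to 85 mm and grips with 20 to 120 N. Pads are 22 mm wide; open, the fingers measure 114 mm over their backs; the gripper's body (76 mm by 85 mm) begins 54 mm behind the grasp point. The pads swing forward as they close: fully open they stand 13 mm farther back than shut.
Start: joints at [1.058, 0.22, 1.526, -0, 1.395, -0.126], TCP at [0.236, 0.579, 0.192] pointing down, gripper open.
Joint ranges: [-2.98, 2.98], [-0.91, 2.08], [0.09, 2.57], [-1.24, 4.39], [0.2, 2.65], [-2.68, 2.68]. Speed limits (rad/s): [2.57, 2.57, 3.01, 3.14, 3.14, 3.14].

## Interface

Orientations are given as [roll, pitch, yaw] about the fixed x, y, z axes, in that order (R = Rz(yaw) Ry(pitch) Rx(roll)).
In Python, from plant import movep, move_l, set_joints, gripper_to, hold, inverse_kinematics, observe, get_image, get_calibration, Unreachable, job_done gives the robot as it stands. Calls block until the motion is done:
- movep(position, orientation): joint-space move of the TCP to a pose.
- move_l(position, feed=0.15, rotation=None, max_force=None): straight line of the TCP; rotation=None keeps the orientation; feed is the mean speed in m/s. With max_force (N) it stops when the force on the tool has changed by that much, and returns True; else False.
- set_joints(angles): joint-space move.
- gripper_to(opening, f_grip=None): finger opening in m; f_grip is the grip in N (None keeps the last); returns when the fingers have stopped.
- hold(seconds).
- inverse_kinematics(position, orientation): joint angles nearest the present ones, or None.
- observe(): the state.
- get_image(name): name is "scene" or "top" or "wrist"; returns (picture, depth): 384x512x3 uint8, red, green, blue; 384x512 float32, m along the optical axis (not along the pixel's ray), 0 where there is no reading.
- get_calibration(name): a dict with "intrinsics" (3x3 intrinsics, pixels), "dist_coeffs" ([k1, k2, p1, p2, k3] as OpenCV has them; the pictures are not rectified), "world_from_camera" (4x4, takes a point from camera to world coordinates). Camera axes: x right, y down, z forward; pixel columns grow to the right and rows downward; lengths in m; the calibration is good to about 2 mm. A picture is of the moment at which its call begins: read the wrist's pose just before it. get_calibration takes no time and is no camera call; for the wrist camera it gives the pose at the moment of the call.
A pose or a line that the arm cannot do raises Unreachable and nothing moves.
- job_done(): hands the job in; it is judged then, once.
The state is a dict: "time_s": time; "q": joint angles; "joint_velocities": joint speeds; "joint_torque": joint torques, N m; "eef_pos": TCP position; "tcp_rot": TCP orientation; "ft_force": force on the tool from outside, world axes, zero at the start; "torque": the same for the moment, N m; "opening": finger opening in m; "grasp_force": force on a finger pad.
Only numpy, scipy, OpenCV 4.12 (cv2) and the standard library are available. Lean on these libraries where they do the work, as an engineer would, in place of code of your own. Each camera call takes 0.05 s, during which the arm holds its last target. There are 200 camera calls.

## Working session

There is one attempt and no reset: what is moved stays moved. The work goes in short steps, each a Python script; the robot and the scene stay as the last script left them, time stands still between calls to the robot, and variables do not carry over. Pictures are saved under pics/ and viewed, at most 10 in all, crops included, and the job is handed in when it is done.

```bash
ls; mkdir -p pics; cat > h.py <<'E'
import numpy as np, cv2
from scipy.spatial.transform import Rotation as R
from plant import *
def cloud(name):
    c=get_calibration(name); im,d=get_image(name)
    K=np.array(c["intrinsics"],float); D=np.array(c["dist_coeffs"],float); T=np.array(c["world_from_camera"])
    v,u=np.mgrid[0:d.shape[0],0:d.shape[1]]
    n=cv2.undistortPoints(np.stack([u,v],-1).reshape(-1,1,2).astype(float),K,D).reshape(d.shape+(2,))
    P=np.dstack([n*d[...,None],d])@T[:3,:3].T+T[:3,3]
    P[d<=0]=np.nan
    return im,P
E
python3 - <<'E'
from h import *
for n in("scene","top"):
    im,P=cloud(n); np.save(n+".npy",P); cv2.imwrite(f"pics/{n}0.png",im[...,::-1])
    print(n,np.array(get_calibration(n)["world_from_camera"])[:3,3])
s=observe();print(s["time_s"],s["tcp_rot"],s["ft_force"],s["opening"])
E
```

```text
pics
scene [1.43544718 0.31088635 1.10132207]
top [ 0.35893381 -0.00725793  1.37943789]
0.1 [-3.13982351e+00 -2.26137989e-04  2.75478282e+00] [ 0.66104462 -0.66830875  0.03307101] 0.0855008817664676
```

View pics/scene0.png

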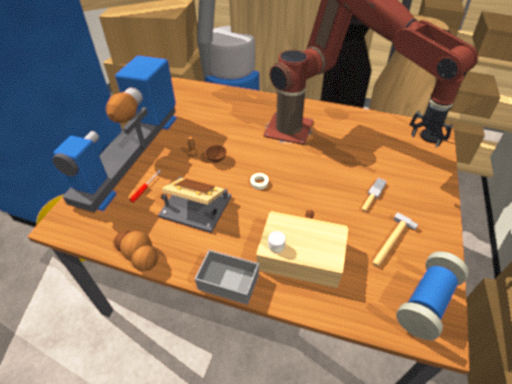

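View pics/top0.png

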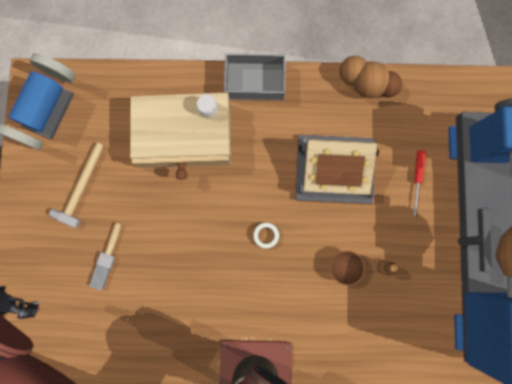

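The scene and top views show the cabinet at top-view cols 130–230, rows 93–165, its knob at (181,172), and the dark panel centred near (340,170). The tape is at (266,235), between the robot and the cabinet. Next I'll measure the cabinet and the panel.

```bash
python3 - <<'E'
from h import *
P=np.load("top.npy"); im=cv2.imread("pics/top0.png")
# cabinet top
m=np.zeros(P.shape[:2],bool); m[80:175,120:240]=1
c=m&(abs(P[...,2]-.098)<.008)
Q=P[c]; print("n",c.sum(),"z",np.median(Q[:,2]))
r=cv2.minAreaRect((Q[:,:2]*1000).astype(np.float32)); print("rect mm",r, cv2.boxPoints(r).tolist())
m[:]=0; m[163:183,172:192]=1
k=m&(P[...,2]>.03); 
for row in range(160,184): print(row,np.round(P[row,172:192:2,2]*1000).tolist(), np.round(P[row,181,:2],3))
# panel
hsv=cv2.cvtColor(im,cv2.COLOR_BGR2HSV)
m[:]=0; m[150:190,312:368]=1
g=m&(im.max(-1)<130)&(P[...,2]>.06)
n,l,s,_=cv2.connectedComponentsWithStats(g.astype(np.uint8)); b=1+np.argmax(s[1:,4]); g=l==b; print(s[b])
Q=P[g]; A=np.c_[Q[:,:2],np.ones(len(Q))]
for _ in range(3):
    co=np.linalg.lstsq(A,Q[:,2],rcond=None)[0]; e=Q[:,2]-A@co; ok=abs(e)<.006; A=A[ok];Q=Q[ok]
print("plane",co,"rms",e.std()); nrm=np.array([-co[0],-co[1],1]);nrm/=np.linalg.norm(nrm)
x=np.array([0,0,1])-nrm*nrm[2];x/=np.linalg.norm(x);y=np.cross(nrm,x)
print("slope",np.arccos(nrm[2]),"yaw",np.arctan2(x[1],x[0]),nrm)
c0=Q.mean(0); uv=np.c_[(Q-c0)@x,(Q-c0)@y]; r=cv2.minAreaRect((uv*1000).astype(np.float32));print("rect",r,"c0",c0,"centre",c0+x*r[0][0]/1000+y*r[0][1]/1000)
E
```

```text
n 6139 z 0.09744424056519208
rect mm ((688.6157836914062, 227.22198486328125), (233.5949249267578, 281.7918701171875), 3.070289134979248) [[564.439453125, 361.6598815917969], [579.532470703125, 80.27249908447266], [812.7921142578125, 92.78408813476562], [797.6990966796875, 374.1714782714844]]
160 [93.0, 93.0, 91.0, 98.0, 91.0, 90.0, 88.0, 92.0, 92.0, 94.0] [0.612 0.22 ]
161 [94.0, 92.0, 96.0, 93.0, 98.0, 97.0, 92.0, 96.0, 90.0, 92.0] [0.609 0.22 ]
162 [88.0, 90.0, 86.0, 90.0, 93.0, 90.0, 86.0, 80.0, 78.0, 77.0] [0.607 0.221]
163 [75.0, 74.0, 80.0, 87.0, 88.0, 89.0, 82.0, 79.0, 66.0, 70.0] [0.604 0.221]
164 [61.0, 58.0, 54.0, 84.0, 89.0, 86.0, 85.0, 72.0, 51.0, 47.0] [0.601 0.22 ]
165 [43.0, 41.0, 46.0, 83.0, 89.0, 86.0, 80.0, 38.0, 32.0, 32.0] [0.6   0.221]
166 [25.0, 22.0, 26.0, 85.0, 89.0, 86.0, 83.0, 18.0, 21.0, 16.0] [0.596 0.221]
167 [1.0, -6.0, -3.0, 82.0, 86.0, 84.0, 79.0, 1.0, 0.0, -4.0] [0.594 0.221]
168 [-1.0, 0.0, -1.0, 76.0, 85.0, 85.0, 81.0, 1.0, 2.0, 2.0] [0.59 0.22]
169 [-3.0, -4.0, -5.0, 81.0, 84.0, 83.0, 80.0, -1.0, 8.0, -0.0] [0.587 0.22 ]
170 [-4.0, 2.0, 3.0, 80.0,
[... 707 characters left out ...]
 -1.0, -4.0, -2.0] [0.56  0.221]
180 [5.0, 4.0, 3.0, -2.0, 1.0, -3.0, nan, 1.0, -2.0, -7.0] [0.57  0.236]
181 [3.0, -4.0, 3.0, -1.0, 0.0, -0.0, -3.0, -5.0, 2.0, -0.0] [0.565 0.233]
182 [2.0, 1.0, -1.0, 2.0, 1.0, -4.0, 4.0, -3.0, -1.0, -0.0] [0.563 0.234]
183 [-3.0, 5.0, -2.0, -1.0, -4.0, -2.0, 1.0, 3.0, 2.0, -0.0] [0.56  0.234]
[316 170  46  16 495]
plane [ 0.52409421 -0.01678733 -0.20703032] rms 0.00252784280799774
slope 0.48294750371931516 yaw -0.03202018392314418 [-0.46415354  0.01486736  0.88562998]
rect ((1.554239273071289, 3.764068603515625), (43.0497932434082, 124.05763244628906), 0.8110721111297607) c0 [ 0.56842669 -0.22898997  0.09472295] centre [ 0.56992297 -0.2252719   0.09544472]
```

```bash
python3 - <<'E'
from h import *
P=np.load("top.npy")
top=abs(P[...,2]-.097)<.010
def fit(pts,ax):
    pts=np.array(pts)
    ok=np.ones(len(pts),bool)
    for _ in range(4):
        c=np.polyfit(pts[ok,1-ax],pts[ok,ax],1); e=pts[:,ax]-np.polyval(c,pts[:,1-ax]); ok=abs(e)<2.*max(e[ok].std(),.001)
    return c,e[ok].std(),ok.sum()
f=[];fl=[];fr=[]
for u in list(range(137,172))+list(range(190,224)):
    r=[v for v in range(120,175) if top[v,u]]; f.append(P[r[-1],u,:2])
for v in range(108,158):
    r=[u for u in range(110,250) if top[v,u]]; fl.append(P[v,r[0],:2]); fr.append(P[v,r[-1],:2])
for a,ax in((f,0),(fl,1),(fr,1)): print(fit(a,ax))
for yaw in(0,np.pi,2.9):
    for p in([.574,.219,.2],[.45,.213,.05],[.57,-.225,.3]): print(yaw,p,inverse_kinematics(p,[np.pi,0,yaw]))
E
```

```text
(array([-0.05344661,  0.62056963]), np.float64(0.0007139592788068266), np.int64(68))
(array([0.05207824, 0.33034378]), np.float64(0.0006863391577563562), np.int64(49))
(array([0.05410009, 0.04994628]), np.float64(0.0007085509757041613), np.int64(48))
0 [0.574, 0.219, 0.2] [ 2.36196145e-01  1.90408825e-01  1.54710293e+00 -4.44089210e-16
  1.40408090e+00  1.80699247e+00]
0 [0.45, 0.213, 0.05] [ 2.83550023e-01  7.22383139e-02  1.97754350e+00 -4.44089210e-16
  1.09181084e+00  1.85434635e+00]
0 [0.57, -0.225, 0.3] [-5.04578781e-01  1.44914828e-01  1.41362928e+00 -4.44089210e-16
  1.58304855e+00  1.06621755e+00]
3.141592653589793 [0.574, 0.219, 0.2] [ 0.23619615  0.19040883  1.54710293  0.          1.4040809  -1.33460018]
3.141592653589793 [0.45, 0.213, 0.05] [ 0.28355002  0.07223831  1.9775435   0.          1.09181084 -1.2872463 ]
3.141592653589793 [0.57, -0.225, 0.3] [-0.50457878  0.14491483  1.41362928  0.          1.58304855 -2.07537511]
2.9 [0.574, 0.219, 0.2] [ 0.23619615  0.19040883  1.54710293  0.          1.4040809  -1.09300753]
2.9 [0.45, 0.213, 0.05] [ 0.28355002  0.07223831  1.9775435   0.          1.09181084 -1.04565365]
2.9 [0.57, -0.225, 0.3] [-0.50457878  0.14491483  1.41362928  0.          1.58304855 -1.83378245]
```

```bash
python3 - <<'E'
from h import *
a=.0532; y=np.pi+a
k=np.array([.575,.2206])
movep([*k,.17],[np.pi,0,y])
im,P=cloud("wrist"); np.save("w1.npy",P); cv2.imwrite("pics/w1.png",im[...,::-1])
print(observe()["time_s"],np.round(get_calibration("wrist")["world_from_camera"],3))
m=(P[...,2]>.06)&(P[...,2]<.2)&(np.hypot(P[...,0]-k[0]+.003,P[...,1]-k[1])<.03)
Q=P[m];print(m.sum());
L=(Q[:,:2]-k)@np.array([[np.cos(a),-np.sin(a)],[np.sin(a),np.cos(a)]]) # cabinet axes
h=(L[:,0]<.004)
print("x",np.percentile(L[h,0],[0,2,50]),"y",np.percentile(L[h,1],[2,50,98]),"zmax",np.percentile(Q[h,2],[50,98]))
E
```

```text
1.95 [[-0.055  0.947  0.317  0.495]
 [ 0.998  0.052  0.019  0.216]
 [ 0.001  0.318 -0.948  0.353]
 [ 0.     0.     0.     1.   ]]
1599
x [-0.01204247 -0.0117538  -0.00595384] y [-0.01211098  0.00323529  0.01812977] zmax [0.0886531  0.09369191]
```

View pics/w1.png

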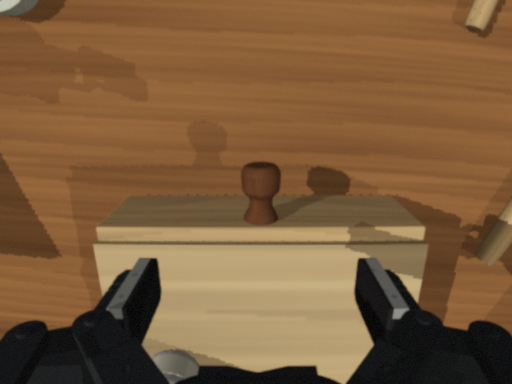

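The wrist view shows the knob at (260,190), centred between the fingers. I'll grip it and pull.

```bash
python3 - <<'E'
from h import *
a=.0532; ex=np.array([np.cos(a),np.sin(a),0])
g=np.array([.575,.2215,0])-.002*ex
move_l([g[0],g[1],.053],feed=.12,max_force=15)
gripper_to(.0,f_grip=60)
s=observe();print(s["time_s"],s["eef_pos"],s["opening"],s["grasp_force"],s["ft_force"])
p0=np.array(s["eef_pos"])
hit=move_l((p0-.128*ex).tolist(),feed=.06,max_force=18)
s=observe();d=np.array(s["eef_pos"])-p0;print(hit,s["time_s"],d@ex,d,s["opening"],s["ft_force"])
E
```

```text
3.8417 [0.57309636 0.2214581  0.05309041] -1.4821941694442669e-05 0.27203314821235836 [0.48413529 0.45755737 0.02241286]
False 6.125 -0.127806935958139 [-1.27625273e-01 -6.81196832e-03  1.72638686e-05] 3.262821627307756e-05 [ 0.46478917  0.37429409 -0.19821087]
```

```bash
python3 - <<'E'
from h import *
im,P=cloud("scene"); np.save("s2.npy",P); cv2.imwrite("pics/s2.png",cv2.resize(im[150:310,220:420,::-1],None,fx=4,fy=4)[:600])
im,P=cloud("top");cv2.imwrite("pics/t2.png",cv2.resize(im[60:260,100:360,::-1],None,fx=3,fy=3))
E
```

```text
(no output)
```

View pics/t2.png

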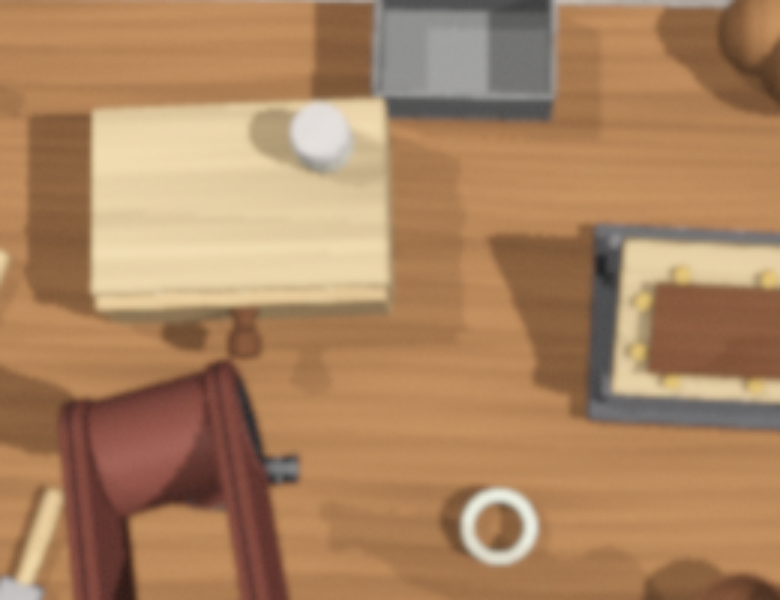

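View pics/s2.png

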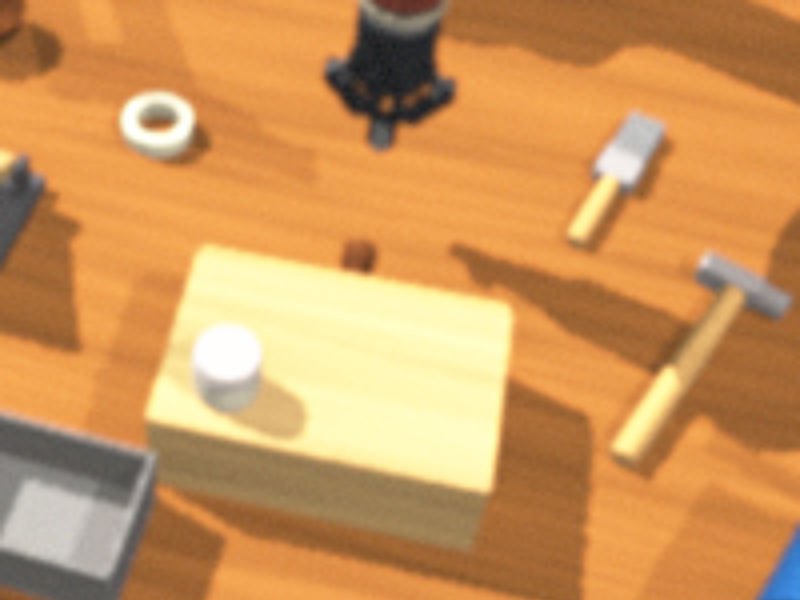

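```bash
python3 - <<'E'
from h import *
s=observe();print(s["eef_pos"],s["opening"],s["time_s"])
im,P=cloud("wrist"); cv2.imwrite("pics/w2.png",im[...,::-1])
def span(x0):
    pass
c=np.array([.575,.2206])
m=(P[...,2]>.055)&(P[...,2]<.12)&(np.hypot(P[...,0]-c[0],P[...,1]-c[1])<.03)
Q=P[m];print(m.sum(),np.percentile(Q,[1,50,99],axis=0).round(4))
E
```

```text
[0.4454027  0.21464316 0.05306171] 0.00020748608710296435 6.225Traceback (most recent call last):
  File "<stdin>", line 8, in <module>
    return _quantile_unchecked(
        a, q, axis, out, overwrite_input, method, keepdims, weights)
    return _ureduce(a,
                    func=_quantile_ureduce_func,
    ...<5 lines>...
                    overwrite_input=overwrite_input,
                    method=method)
    r = func(a, **kwargs)
    result = _quantile(arr,
                       quantiles=q,
    ...<2 lines>...
                       out=out,
                       weights=wgt)
    slices_having_nans = np.isnan(arr[-1, ...])
                                  ~~~^^^^^^^^^
IndexError: index -1 is out of bounds for axis 0 with size 0
```

```bash
python3 - <<'E'
from h import *
a=.0532; ex=np.array([np.cos(a),np.sin(a),0])
gripper_to(.085)
g=np.array([.575,.2215,0])-.002*ex
print(move_l([g[0],g[1],.053],feed=.15,max_force=15))
s=observe();print(s["time_s"],s["eef_pos"],s["opening"],s["ft_force"])
im,P=cloud("wrist"); cv2.imwrite("pics/w3.png",im[...,::-1])
gripper_to(.038,f_grip=40)
for o in(.032,.026):
    gripper_to(o); s=observe();print(o,s["time_s"],s["opening"],s["grasp_force"],s["ft_force"])
im,P=cloud("wrist"); cv2.imwrite("pics/w4.png",np.hstack([cv2.imread("pics/w3.png"),im[...,::-1]])[:,::2][:, :])
E
```

```text
False
8.0583 [0.57215931 0.22134962 0.05259849] 0.08513922269555857 [-0.4783633   0.19587753 -0.43624144]
0.032 8.8583 0.03186772978963111 0.0 [-0.58490765 -0.01149725  0.15862003]
0.026 9.0917 0.02579663038901353 0.0 [-0.85086013 -0.04477648  0.95072675]
```

View pics/w4.png

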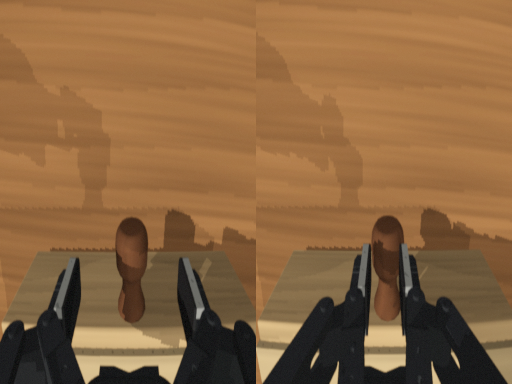

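The wrist views show the pads at about cols 372/402 (half-width picture), overlapping the edges of the head. That suggests they sit above the knob head, so I'll check the heights from depth.

```bash
python3 - <<'E'
from h import *
s=observe(); print(s["eef_pos"],s["tcp_rot"],s["opening"],s["time_s"])
im,P=cloud("wrist"); np.save("w5.npy",P)
print(np.array(get_calibration("wrist")["intrinsics"])[:2].round(1).tolist())
for v in (220,232,240,246,252,260,270,280,300):
    print(v,[ (u,*(P[v,u]*1000).round().tolist()) for u in (222,230,245,264,282,296,304)])
E
```

```text
[0.5730176  0.22138096 0.05299641] [-3.14157586e+00 -1.63918395e-06 -3.08842040e+00] 0.026350802707092405 9.1417
[[344.4, 0.0, 257.3], [0.0, 344.4, 191.8]]
220 [(222, 595.0, 196.0, 1.0), (230, 595.0, 202.0, 2.0), (245, 564.0, 214.0, 72.0), (264, 563.0, 224.0, 73.0), (282, 563.0, 233.0, 72.0), (296, 592.0, 251.0, 1.0), (304, 592.0, 257.0, 1.0)]
232 [(222, 605.0, 196.0, 1.0), (230, 605.0, 202.0, 1.0), (245, 565.0, 214.0, 85.0), (264, 564.0, 223.0, 86.0), (282, 563.0, 232.0, 86.0), (296, 602.0, 251.0, 1.0), (304, 602.0, 257.0, 1.0)]
240 [(222, 612.0, 196.0, 0.0), (230, 572.0, 207.0, 80.0), (245, 567.0, 215.0, 89.0), (264, 566.0, 223.0, 90.0), (282, 566.0, 232.0, 89.0), (296, 609.0, 252.0, 2.0), (304, 608.0, 258.0, 3.0)]
246 [(222, 565.0, 205.0, 100.0), (230, 617.0, 202.0, 1.0), (245, 570.0, 215.0, 90.0), (264, 568.0, 224.0, 93.0), (282, 569.0, 232.0, 90.0), (296, 563.0, 237.0, 101.0), (304, 613.0, 258.0, 2.0)]
252 [(222, 565.0, 205.0, 106.0), (230, 613.0, 203.0, 18.0), (245, 572.0, 215.0, 91.0), (264, 571.0, 224.0, 93.0), (282, 572.0, 232.0, 91.0), (296, 563.0, 237.0, 106.0), (304, 610.0, 256.0, 18.0)]
260 [(222, 565.0, 206.0, 112.0), (230, 612.0, 204.0, 30.0), (245, 577.0, 215.0, 90.0), (264, 575.0, 224.0, 94.0), (282, 576.0, 233.0, 89.0), (296, 563.0, 236.0, 112.0), (304, 563.0, 239.0, 112.0)]
270 [(222, 565.0, 207.0, 120.0), (230, 613.0, 205.0, 42.0), (245, 582.0, 215.0, 91.0), (264, 580.0, 224.0, 93.0), (282, 582.0, 233.0, 90.0), (296, 564.0, 235.0, 120.0), (304, 563.0, 238.0, 121.0)]
280 [(222, 565.0, 207.0, 127.0), (230, 612.0, 206.0, 54.0), (245, 595.0, 215.0, 80.0), (264, 587.0, 225.0, 91.0), (282, 612.0, 238.0, 52.0), (296, 563.0, 234.0, 127.0), (304, 563.0, 237.0, 126.0)]
300 [(222, 572.0, 208.0, 129.0), (230, 613.0, 208.0, 73.0), (245, 605.0, 216.0, 83.0), (264, 601.0, 226.0, 87.0), (282, 604.0, 235.0, 83.0), (296, 569.0, 234.0, 131.0), (304, 562.0, 236.0, 140.0)]
```

```bash
python3 - <<'E'
from h import *
s=observe();p=list(s["eef_pos"]); p[2]=.12; move_l(p,feed=.2)
for o in(.034,0.):
    gripper_to(o); s=observe(); e=np.array(s["eef_pos"]); im,P=cloud("wrist")
    m=(abs(P[...,0]-e[0])<.02)&(abs(P[...,1]-e[1])<.05)&(P[...,2]>.105)&(P[...,2]<.25)
    Q=P[m]; z=np.sort(Q[:,2]); print(o,s["opening"],e,m.sum(),z[[0,2,5,10,20,40,80]].round(4)); i=np.argsort(Q[:,2])[:20]; print(Q[i].mean(0).round(4),Q[i].min(0).round(3),Q[i].max(0).round(3))
print(s["time_s"],s["ft_force"])
im,P=cloud("scene"); m=(abs(P[...,0]-e[0])<.02)&(abs(P[...,1]-e[1])<.02)&(P[...,2]>.105)&(P[...,2]<.25); print("scene tip",np.sort(P[m][:,2])[:20].round(3))
E
```

```text
0.034 0.03418420348668621 [0.57191919 0.22114159 0.11840793] 26643 [0.1588 0.1594 0.1595 0.1602 0.161  0.1618 0.163 ]
[0.5764 0.2225 0.1601] [0.566 0.203 0.159] [0.582 0.238 0.161]
0.0 -0.0002650677125146485 [0.57300871 0.22138183 0.12001141] 29498 [0.162  0.1633 0.1637 0.1638 0.1642 0.165  0.1664]
[0.5644 0.2199 0.1637] [0.564 0.214 0.162] [0.565 0.226 0.164]
10.4 [0.70439214 0.30620392 0.65579306]
scene tip [0.159 0.16  0.164 0.164 0.165 0.166 0.167 0.168 0.169 0.169 0.169 0.17
 0.17  0.171 0.172 0.173 0.174 0.174 0.174 0.175]
```

Both cameras put the real fingertips about 41 mm higher than the reported TCP. That explains the empty close: the fingers shut above the knob. I'll correct for this tool-length offset along the tool axis and retry.

```bash
cat >> h.py <<'E'
OFF=.041  # real finger tips lie this much short of the reported TCP, along tool z
A=.0532; EX=np.array([np.cos(A),np.sin(A),0])
E
python3 - <<'E'
from h import *
gripper_to(.07)
g=np.array([.575,.2215,0])-.003*EX
print(move_l([g[0],g[1],.014],feed=.12,max_force=12))
gripper_to(.0,f_grip=60)
s=observe();print(s["time_s"],s["eef_pos"],s["opening"],s["grasp_force"],s["ft_force"])
if s["opening"]>.015:
    p0=np.array(s["eef_pos"])
    hit=move_l((p0-.130*EX).tolist(),feed=.06,max_force=18)
    s=observe();d=np.array(s["eef_pos"])-p0;print(hit,s["time_s"],d@EX,d,s["opening"],s["ft_force"])
E
```

```text
False
12.6417 [0.57269117 0.224203   0.01581807] 0.030903828305119087 58.82292486727238 [-3.15413744  8.73152167  5.2770299 ]
True 14.425 -0.11999039245189423 [-1.19804311e-01 -6.68697315e-03 -2.27360034e-05] 0.030384797013190332 [ 2.42763571 -1.13737746 -0.47157801]
```

```bash
python3 - <<'E'
from h import *
gripper_to(.07)
p=list(observe()["eef_pos"]); p[2]=.14; move_l(p,feed=.2)
movep([.56,.22,.19],[np.pi,0,np.pi+A])
im,P=cloud("wrist"); np.save("w6.npy",P); cv2.imwrite("pics/w6.png",im[...,::-1]); np.save("w6im.npy",im)
print(observe()["time_s"])
E
```

```text
16.2417
```

View pics/w6.png

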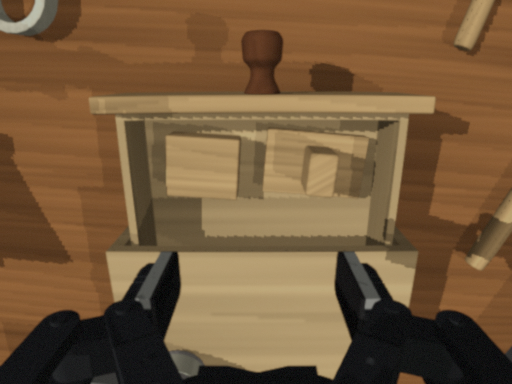

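The wrist view shows the drawer open. The spare block is at left (cols 166–240), the press block at right (263–368, rows 128–197), and its handle top at about (321,171). I'll measure the block's pose.

```bash
python3 - <<'E'
from h import *
P=np.load("w6.npy")
m=np.zeros(P.shape[:2],bool); m[125:205,258:385]=1
h=m&(abs(P[...,2]-.078)<.007)&(np.arange(512)[None]<350)
pl=m&(abs(P[...,2]-.036)<.007)
for n,k in(("handle",h),("plate",pl)):
    k=k.astype(np.uint8); N,l,s,_=cv2.connectedComponentsWithStats(k); Q=P[l==1+np.argmax(s[1:,4])]
    r=cv2.minAreaRect((Q[:,:2]*1000).astype(np.float32)); print(n,len(Q),np.median(Q[:,2]).round(4),np.round(r[0],1),np.round(r[1],1),round(r[2],2))
# drawer rims for reference
for y in (.29,.22,.15): 
    r=(abs(P[...,1]-y)<.003)&(abs(P[...,2]-.094)<.006)&(P[...,0]<.53); print("front top x",P[r][:,0].min(),P[r][:,0].max())
E
```

```text
handle 1299 0.0793 [558.5 276.4] [26.3 40.3] 88.57
plate 4620 0.0375 [558.8 276.4] [100.   63.6] 88.53
front top x 0.48723521778095286 0.5010135012297392
front top x 0.444004223345296 0.5052426029714265
front top x 0.495435243027224 0.509588070246265
```

```bash
python3 - <<'E'
from h import *
movep([.54,-.225,.25],[np.pi,0,np.pi])
im,P=cloud("wrist"); cv2.imwrite("pics/w7.png",im[...,::-1]); np.save("w7.npy",P)
print(observe()["time_s"])
movep([.5586,.2764,.13],[np.pi,0,np.pi-.0253])
print(observe()["time_s"])
E
```

```text
17.9417
19.8083
```

View pics/w7.png

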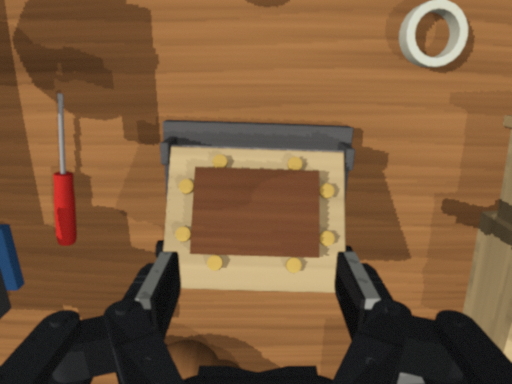

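The panel is at cols 190–320, rows 167–257, fully visible. I'll fit its plane and rectangle, and check IK for both yaws.

```bash
python3 - <<'E'
from h import *
P=np.load("w7.npy"); im=cv2.imread("pics/w7.png").astype(int)
m=np.zeros(P.shape[:2],bool); m[158:265,183:328]=1
b,g,r=im[...,0],im[...,1],im[...,2]
k=m&(r<160)&(g<110)&(P[...,2]>.04)
k=cv2.morphologyEx(k.astype(np.uint8),cv2.MORPH_OPEN,np.ones((3,3))); N,l,s,_=cv2.connectedComponentsWithStats(k); j=1+np.argmax(s[1:,4]); print(s[j]); Q=P[l==j]; Q=Q[~np.isnan(Q[:,0])]
c=Q.mean(0); ok=np.ones(len(Q),bool)
for _ in range(4):
    c=Q[ok].mean(0); n=np.linalg.svd(Q[ok]-c,full_matrices=False)[2][2]; n*=np.sign(n[2]); e=(Q-c)@n; ok=abs(e)<3*e[ok].std()
print("rms",e[ok].std())
x=np.array([0,0,1])-n*n[2];x/=np.linalg.norm(x);y=np.cross(n,x)
uv=np.c_[(Q-c)@x,(Q-c)@y][ok]*1000; rc=cv2.minAreaRect(uv.astype(np.float32)); print(rc, np.percentile(uv,[.5,99.5],axis=0))
F=c+x*rc[0][0]/1000+y*rc[0][1]/1000
print("F",F,"slope",np.arccos(n[2]),"yaw(normal)",np.arctan2(x[1],x[0]),"n",n)
# board-plane check using top camera too
T=np.load("top.npy"); d=T-F; inr=(abs(d@x)<.04)&(abs(d@y)<.06)&(abs(d@n)<.015); q=T[inr]; cc=q.mean(0); n2=np.linalg.svd(q-cc,full_matrices=False)[2][2]; n2*=np.sign(n2[2]); print("top",inr.sum(),n2,np.arccos(n2[2]),(cc-F)@n)
# tape and others
for s in(1,-1):
    Rt=np.c_[-s*x,s*y,-n]; 
    if np.linalg.det(Rt)<0: Rt=np.c_[s*x,s*y,-n]
    for h in(0,.05,.15):
        o=R.from_matrix(Rt).as_euler("xyz"); q=inverse_kinematics((F+n*(.02+h)).tolist(),o.tolist()); print(s,o.round(3),None if q is None else np.round(q,2))
E
```

```text
[  190   166   133    92 11108]
rms 0.0007310589513485782
((-1.0810661315917969, -0.0172576904296875), (130.33956909179688, 89.7878189086914), 89.91421508789062) [[-45.04370998 -64.17423462]
 [ 43.24898604  64.73518   ]]
F [ 0.59015686 -0.22571916  0.10629022] slope 0.4981123615120268 yaw(normal) -0.02944814978103692 n [-0.47756098  0.01406735  0.87848598]
top 1167 [-0.47928053  0.01130175  0.877589  ] 0.499986577627604 0.0002808613570080273
1 [3.142 0.498 3.112] [-0.67 -0.07  2.06  0.42  0.79 -2.46]
1 [3.142 0.498 3.112] [-0.71 -0.18  2.07  0.39  0.89 -2.44]
1 [3.142 0.498 3.112] [-0.78 -0.37  2.05  0.37  1.11 -2.43]
-1 [ 3.142 -0.498 -0.029] [-0.67 -0.07  2.06  0.42  0.79  0.69]
-1 [ 3.142 -0.498 -0.029] [-0.71 -0.18  2.07  0.39  0.89  0.7 ]
-1 [ 3.142 -0.498 -0.029] [-0.78 -0.37  2.05  0.37  1.11  0.71]
```

```bash
python3 - <<'E'
from h import *
gripper_to(.06)
print(move_l([.5586,.2764,.004],feed=.15,max_force=10))
gripper_to(.0,f_grip=70)
s=observe();print(s["time_s"],s["eef_pos"],s["opening"],s["grasp_force"],s["ft_force"])
if s["opening"]>.02:
    p=list(s["eef_pos"]); np.save("grasp.npy",p); p[2]=.20
    move_l(p,feed=.15); hold(.2)
    s=observe();print(s["time_s"],s["opening"],s["grasp_force"],s["ft_force"])
E
```

```text
False
21.4667 [0.55962805 0.27669866 0.00531318] 0.02532185991759376 69.72459554672241 [ 0.05292998 -0.24849035  5.21962843]
23.125 0.025177674288998485 68.67983937263489 [ 0.72282036 -0.37637667 -2.53141535]
```

```bash
cat >> h.py <<'E'
F=np.array([.59015686,-.22571916,.1053]); SL=.4985; YW=-.0294
N=R.from_euler("xyz",[0,-SL,YW]).apply([0,0,1]); X=R.from_euler("xyz",[0,-SL,YW]).apply([1,0,0]); Y=np.cross(N,X)
ORI=R.from_matrix(np.c_[-X,Y,-N]).as_euler("xyz")
E
python3 - <<'E'
from h import *
print(N,ORI)
c=np.array([.5586,.2764,.020])-np.load("grasp.npy")
b=R.from_euler("xyz",[np.pi,0,np.pi-.0253]).inv().apply(c)  # sole centre in tool frame
print("b",b); np.save("b.npy",b)
RT=R.from_euler("xyz",ORI)
tcp=lambda h:(F+N*h-RT.apply(b)).tolist()
q=inverse_kinematics(tcp(.06),ORI.tolist());print(np.round(q,2), inverse_kinematics(tcp(-.005),ORI.tolist()) is not None)
movep(tcp(.06),ORI.tolist()); hold(.3)
s=observe();print(s["time_s"],np.array(s["eef_pos"])-tcp(.06),s["tcp_rot"],s["opening"],s["ft_force"])
im,P=cloud("wrist");np.save("w8.npy",P);i1=im
im2,P2=cloud("top");np.save("t8.npy",P2)
im3,P3=cloud("scene");np.save("s8.npy",P3)
o=np.hstack([i1,cv2.resize(im3[150:270,130:290],(512,384))])[...,::-1]
cv2.imwrite("pics/w8.png",cv2.resize(o,(800,300)))
E
```

```text
[-0.47790201  0.01405437  0.87830071] [3.14159265 0.4985     3.11219265]
b [ 0.00102016 -0.00032457 -0.01468682]
[-0.69 -0.12  2.06  0.4   0.84 -2.45] True
25.2583 [2.96086226e-04 5.22794035e-04 4.68423373e-05] [3.14153923 0.49848928 3.11313305] 0.0249843728119206 [ 0.45010456  0.1871221  -1.56686882]
```

View pics/w8.png

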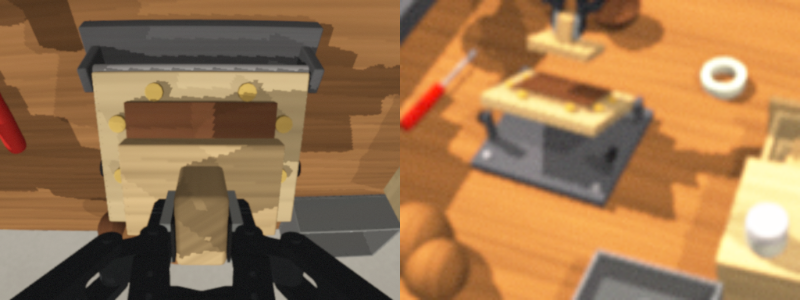

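The block is held above the panel and looks parallel and centred. I'll check numerically how the plate sits relative to the panel.

```bash
python3 - <<'E'
from h import *
for f in("w8","t8","s8"):
    P=np.load(f+".npy"); d=P-F; L=np.dstack([d@X,d@Y,d@N])
    m=(abs(L[...,0])<.06)&(abs(L[...,1])<.08)&(abs(L[...,2]-.076)<.010)
    if m.sum()<50: print(f,m.sum());continue
    k,l,s,_=cv2.connectedComponentsWithStats(m.astype(np.uint8)); Q=L[l==1+np.argmax(s[1:,4])]
    e=np.linalg.lstsq(np.c_[Q[:,:2],np.ones(len(Q))],Q[:,2],rcond=None)[0]
    r=cv2.minAreaRect((Q[:,:2]*1000).astype(np.float32))
    print(f,len(Q),"plane",e,"rect",np.round(r[0],1),np.round(r[1],1),round(r[2],2),"pct",np.percentile(Q,[.5,50,99.5],axis=0).round(4).tolist())
E
```

```text
w8 15794 plane [0.02717048 0.0015834  0.07628206] rect [1.3 0.3] [ 65.1 100.3] 0.27 pct [[-0.031, -0.0487, 0.0666], [-0.0154, 0.0006, 0.0762], [0.031, 0.0497, 0.0844]]
t8 458 plane [-0.02603413 -0.00631356  0.07642676] rect [ 3.6 -0.4] [ 57.9 103.3] 2.64 pct [[-0.022, -0.0501, 0.067], [0.0169, 0.0093, 0.0762], [0.0312, 0.0499, 0.0848]]
s8 193 plane [-0.05864111 -0.0137763   0.0751028 ] rect [-1.2  1.2] [102.3  73.8] 88.29 pct [[-0.0332, -0.0494, 0.0661], [0.0173, 0.0103, 0.075], [0.0363, 0.0518, 0.0853]]
```

Height, angle and centring all agree within about 1 mm, so I'll lower and press with force feedback.

```bash
cat > press.py <<'E'
from h import *
b=np.load("b.npy"); RT=R.from_euler("xyz",ORI)
tcp=lambda h:(F+N*h-RT.apply(b)).tolist()
def fn(n=5):
    v=[]
    for _ in range(n): hold(.03); v.append(np.array(observe()["ft_force"]))
    return np.mean(v,0)
E
python3 - <<'E'
from press import *
gripper_to(0,f_grip=100)
move_l(tcp(.008),feed=.06); hold(.3); f0=fn(); np.save("f0.npy",f0)
hit=move_l(tcp(-.006),feed=.01,max_force=10)
f=fn()-f0; s=observe(); h=(np.array(s["eef_pos"])-tcp(0))@N
print(hit,s["time_s"],"f0",f0,"f.n",f@N,f,"h",h,s["opening"])
for i in range(6):
    if abs(f@N-15)<.8: break
    h-=np.clip((15-f@N)*.0001,-.0005,.0005)
    move_l(tcp(h),feed=.01); f=fn()-f0; s=observe(); print(round(h,5),(np.array(s["eef_pos"])-tcp(0))@N,s["time_s"],f@N,f.round(2))
E
```

```text
True 28.1 f0 [ 0.5355618  -0.08931183 -2.27031088] f.n 7.786187508029668 [-2.81481543  0.83780907  7.32005175] h 0.0004822343359989212 0.0246128126295906
-2e-05 0.0005862070420228655 28.6417 15.020535968432524 [-11.07   3.45  11.02]
```

```bash
python3 - <<'E'
from press import *
f0=np.load("f0.npy")
for _ in range(3): 
    hold(.4); f=fn(3)-f0; print((f@N).round(2),(f@X).round(2),(f@Y).round(2))
s=observe(); print(s["time_s"],s["torque"],s["tcp_rot"],s["grasp_force"])
im,P=cloud("wrist"); cv2.imwrite("pics/w9.png",im[...,::-1])
d=P-F; L=np.dstack([d@X,d@Y,d@N]); m=(abs(L[...,0])<.06)&(abs(L[...,1])<.08)&(abs(L[...,2]-.017)<.006)
k,l,st,_=cv2.connectedComponentsWithStats(m.astype(np.uint8)); Q=L[l==1+np.argmax(st[1:,4])]
e=np.linalg.lstsq(np.c_[Q[:,:2],np.ones(len(Q))],Q[:,2],rcond=None)[0]
r=cv2.minAreaRect((Q[:,:2]*1000).astype(np.float32)); print(e,np.round(r[0],1),np.round(r[1],1),round(r[2],2),np.percentile(Q,[.5,99.5],axis=0).round(4).tolist())
im,P=cloud("top"); cv2.imwrite("pics/fin.png",np.hstack([cv2.resize(im[40:300,40:450,::-1],(500,380)),cv2.resize(cv2.imread("pics/w9.png"),(300,380))]))
E
```

```text
15.03 -5.24 2.32
15.73 -4.94 2.88
15.5 -4.77 3.42
30.1417 [0.04331077 0.89778384 0.0369533 ] [3.13951352 0.49500383 3.1123817 ] 102.38959908485413
[0.0087761  0.00123028 0.01688151] [ 1. -0.] [100.1  65.1] 89.76 [[-0.0312, -0.0492, 0.0117], [0.0308, 0.0492, 0.0212]]
```

View pics/fin.png

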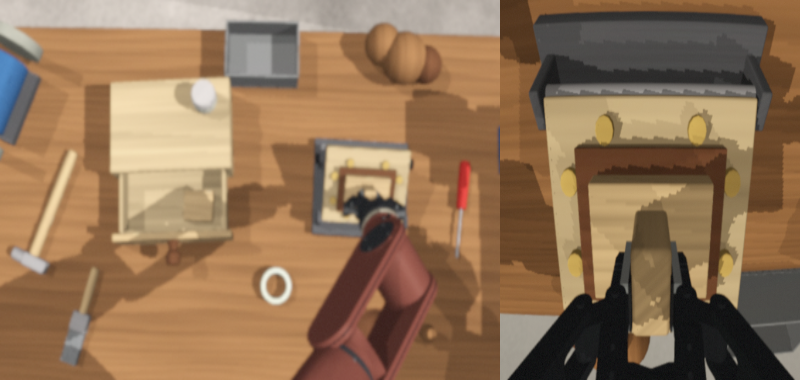

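The block sits centred and flush on the panel under a steady push of about 15 N. The drawer is open and everything else is where it was, so I'm handing in.

```bash
python3 -c "
from plant import *
print(job_done())"
```

```text
the job is handed in; nothing more can be done
None
```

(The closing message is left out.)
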